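# Wedge the rocking turner's chest

## Robot

A 6-joint arm with a two-finger parallel gripper is mounted at the origin on the work surface. World frame = base frame: x ahead of the robot, y to its left, z up, the work surface at z = 0. Lengths are in mm, angles in rad, forces in N, time in s.
With the tool pointing down it reaches from about 350 to 725 mm from the base axis. Payload 4.3 kg.
Tool frame: the origin (TCP) lies midway between the tips of the shut fingers; the grasp point (between the pads) lies 19 mm behind it; z points along the fingers, y is the line along which they close (so a half turn about z gives the same grasp; the last joint's range is limited). The gripper opens to 85 mm and grips with 20 to 120 N. Pads are 22 mm wide; open, the fingers measure 114 mm over their backs; the gripper's body (76 mm by 85 mm) begins 54 mm behind the grasp point. The pads swing forward as they close: fully open they stand 13 mm farther back than shut.
Start: joints at [1.017, 0.377, 0.081, 1.274, 0, 1.46], TCP at [246.902, 519.332, 231.329] pointing down, gripper open.
Joint ranges: [-2.72, 2.72], [-0.84, 1.66], [-1.02, 1.22], [-1.77, 2.12], [-1.37, 1.28], [-3.14, 3.14]. Speed limits (rad/s): [2.57, 2.57, 3.14, 3.14, 3.14, 3.14].

## Interface

Orientations are given as a rotation vector (axis times angle).
In Python, from workcell import * gives the robot as it stands.
- The arm moves only by the tool arm_command, never from a script. Its argument "rows" is a list that holds one entry, the list of rows, each a list of 4 numbers: the shift along the world's x, y, z in mm, then the turn about the world's z in degrees. A call has 1 to 20 rows; each row is the pose to reach, as a shift and turn from the pose commanded when the call began; what a row does not reach only later rows make up. A row lasts 1/10 s, in which the tool goes at most 50 mm and 8.59 degrees, less where a joint would pass 70% of its speed; a pose out of reach is approached as far as the arm can. A call with a gripper value outside its range is refused whole. "fingers" is the opening in per cent of the stroke, from 0 (shut) to 100 (fully open), set as the call begins (left out, the last holds). The fingers move at their own pace and stop on an object; "squeeze" is the grip in N (left out, the last holds). Time passes only in rows, so rows that repeat a pose let the fingers close. It gives the time, the measured TCP pose, the force, the opening and the grip force at its end, in the units of the state.
- read_state(): the state, without advancing time (a new reading comes with each control period).
- get_image(name): name is "scene" or "top" or "wrist"; returns a dict with "color" (384x512x3 uint8, red, green, blue), "fx", "fy", "cx", "cy" (pixels), "T" (4x4, takes a point from camera to world coordinates). Camera axes: x right, y down, z forward; pixel columns grow to the right and rows downward; lengths in mm; the calibration is good to about 2 mm. The wrist camera is an equidistant fisheye: a pixel r from the principal point sees the ray r / f radians off the axis. A picture is of the moment at which its call begins. There is no depth.
- sign_off(): hands the job in; it is judged then, once.
The state is a dict: "time": time; "joints": joint angles; "joint_velocities": joint speeds; "tau": joint torques, N m; "tool_pos": TCP position; "tool_rot": TCP orientation; "force": force on the tool from outside, world axes, zero at the start; "moment": the same for the moment, N m; "opening": opening from 0.0 (shut) to 1.0 (fully open); "gripper_force": force on a finger pad.
Only numpy, scipy, OpenCV 4.12 (cv2) and the standard library are available. Lean on these libraries where they do the work, as an engineer would, in place of code of your own. Each camera call takes 0.05 s, during which the arm holds its last target. There are 200 camera calls.

## Task

The low wooden chest on the bench rocks because the foot at its near-left corner is too short. Press that corner down with the fingertips to feel it rock, let it come back up, then push the wooden wedge, thin end first, along the bench under the short foot just until the chest no longer rocks and still stands level. Finish while still pressing firmly (about 8 N) down on that corner, with the chest standing firm under the press; do not pick up the wedge or the chest, do not shift the chest along the bench by more than a finger's width, and leave the other things where they are.

Things in the scene. Friction and masses are not known exactly. Their poses are not given: they have to be found in the camera images.
- chest: Low oak chest, 180 mm deep (x) by 260 mm wide (y), top 85 mm above the bench, about 1 kg; its box begins 25 mm up, on four round feet at x = +-72, y = +-112 mm. Origin: centre of its underside, at bench level; x away from the robot, y left, z up. A marble block fixed on its far right corner (76 mm across, 34 tall) weighs it down: left alone it stands level on three good feet.
- loose_corner (a point): Point on the chest's flat top, straight above the short foot (85 mm above the bench, 18 mm in from the near and left edges): the place to press. 1 to 4.5 N down here tips the chest until the short foot lands on the bench; let go, it comes back level.
- short_foot (a point): Point on the axis of the short near-left foot, at the level of the other feet's soles (bench level while the chest stands level). The foot is 30 mm across, its sole (a steel stud, the lowest 8 mm) 16 mm across; the sole is an unknown 6 to 12 mm above this point.
- wedge: Loose pale wooden wedge, 110 mm long (x), 50 wide (y), tapering evenly from 22 mm thick at the butt (x = -55) to 4 mm at the thin end (x = +55), 80 g. Origin: centre of its flat underside. It lies before the short foot, thin end roughly toward it. Sliding free it takes under 1 N of push; jammed under the foot, lifting the chest, several N.
- wedge_butt (a point): Centre of the wedge's upright butt face (22 mm tall, 50 mm wide), 11 mm above the bench: the face to push.
- wedge_tip (a point): Centre of the wedge's thin end, 2 mm above the bench.
- offcut: Loose flat wooden offcut, 100 x 48 x 18 mm, even thickness; a bystander, to be left alone. Origin: centre of its underside.
- egg_cup: Loose turned wooden egg cup, 50 mm across, 60 mm tall; a bystander, to be left alone. Origin: centre of its underside.
- bowl: Loose turned wooden bowl, 110 mm across, 45 mm tall, left of the chest; a bystander, to be left alone. Origin: centre of its underside.
- stone_blank: Loose round marble blank, 90 mm across, 50 mm tall; a bystander, to be left alone. Origin: centre of its underside.
- gouge: Loose turning gouge lying down, 300 mm long along its x; a bystander, to be left alone. Origin: centre of its underside.
- mallet: Loose wooden mallet standing on its head, 80 mm across, 190 mm tall; a bystander, to be left alone. Origin: centre of its underside.
- wax_jar: Loose amber glass jar, 68 mm across, 75 mm tall; a bystander, to be left alone. Origin: centre of its underside.
Mind the look-alikes: they are no part of the job. What is shaped like the wedge but black or pink is not meant.

How it is judged:
By the outcome, as a careful person would: the job done as asked, in the order asked, and still so for the second after the job is handed in, while the arm keeps its last pose, push and grip.
It also fails if it takes over 58 s, if anything falls off the work surface, if the arm or the gripper's body presses on something with over 40 N, if the wrist force passes 120 N, or if a joint passes its speed limit or range.

## Working session

There is one attempt and no reset: what is moved stays moved. The work goes in short steps, Python scripts to look and compute and a tool call to move; the robot and the scene stay as the last step left them, time stands still between calls to the robot, and variables do not carry over. Pictures are saved under pics/ and viewed, at most 10 in all, crops included, and the job is handed in when it is done.

Besides the shell and the picture viewer there is one more tool, called after ">>>" by a JSON object that holds its "name" and its "arguments", one argument or row to a line. arm_command: Moves the arm, as the interface text tells. Its arguments: {"type":"object","properties":{"rows":{"type":"array","items":{"type":"array","items":{"type":"array","items":{"type":"number"}}}},"fingers":{"type":"number"},"squeeze":{"type":"number"}},"required":["rows"]}

```bash
mkdir -p pics; cat > h.py <<'E'
from workcell import *
import numpy as np, cv2
def snap(n,f):
    im=get_image(n); cv2.imwrite(f"pics/{f}.png",im["color"][:,:,::-1]); np.save(f"pics/{f}.npy",im,allow_pickle=True); return im
def load(f): return np.load(f"pics/{f}.npy",allow_pickle=True).item()
def ray(im,u,v):
    x=(u-im["cx"])/im["fx"]; y=(v-im["cy"])/im["fy"]
    if im.get("fish"):
        r=np.hypot(x,y); s=np.sin(r)/max(r,1e-9); d=np.array([x*s,y*s,np.cos(r)])
    else: d=np.array([x,y,1.])
    T=np.array(im["T"]); return T[:3,3],T[:3,:3]@d
def onz(im,u,v,z):
    o,d=ray(im,u,v); return o+d*(z-o[2])/d[2]
def pix(im,p):
    T=np.array(im["T"]); q=T[:3,:3].T@(np.array(p,float)-T[:3,3]); return im["cx"]+im["fx"]*q[0]/q[2], im["cy"]+im["fy"]*q[1]/q[2]
E
python3 - <<'E'
from h import *
a=snap("top","top0"); b=snap("scene","sc0")
for i in (a,b): print(i["fx"],i["cx"],i["cy"],np.round(i["T"],3).tolist())
cv2.imwrite("pics/both.png",cv2.resize(np.hstack([a["color"],b["color"]])[:,:,::-1],(800,300)))
cv2.imwrite("pics/topx.png",cv2.resize(a["color"][:,:,::-1],(800,600)))
cv2.imwrite("pics/scx.png",cv2.resize(b["color"][:,:,::-1],(800,600)))
s=read_state(); print(s["time"],s["tool_pos"],s["tool_rot"],s["force"])
E
```

```text
412.5263738245541 258.97008261361503 192.53365603812878 [[0.005, -0.999, 0.044, 455.137], [-1.0, -0.005, -0.002, -23.974], [0.002, -0.044, -0.999, 1369.888], [0.0, 0.0, 0.0, 1.0]]
444.2526126643391 264.3489414215381 195.84756478553763 [[0.592, 0.653, -0.472, 1262.175], [0.806, -0.476, 0.351, -558.695], [0.004, -0.589, -0.808, 1359.241], [0.0, 0.0, 0.0, 1.0]]
0.1 [246.58791029 518.79156627 230.44175478] [-6.91335544e-01 -3.06395793e+00  2.73180208e-03] [-0.03920641  0.15671602  0.31865745]
```

View pics/topx.png

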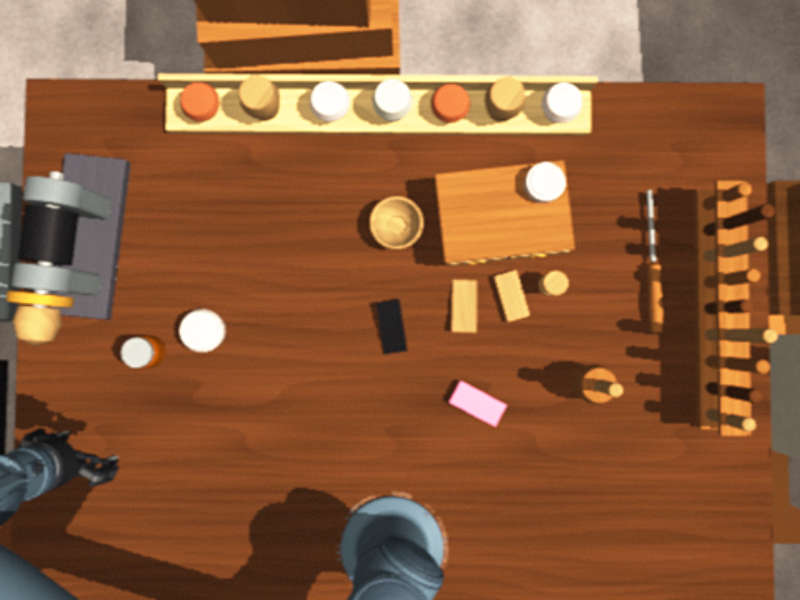

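View pics/scx.png

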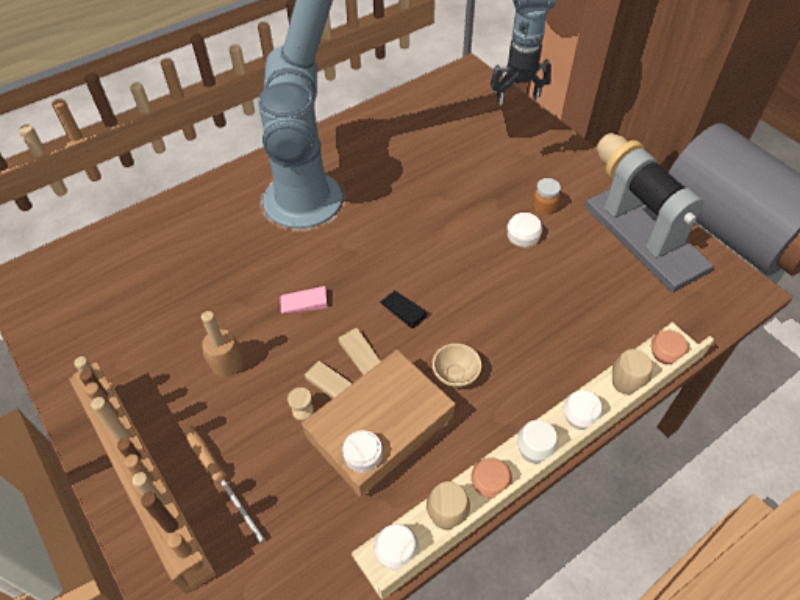

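The top view shows the chest at (505,212). Two pale pieces lie before it, A at (464,306) and B at (511,296); the black (391,326) and pink (477,403) ones are look-alikes. A lies straight before the near-left corner (443,263), so it is probably the wedge and B the offcut. I'll measure them and confirm with a crop.

```bash
python3 - <<'E'
from h import *
a=load("top0"); b=load("sc0")
k=.64
for n,(u,v),z in [("cornNL",(443,263),85),("NR",(574,248),85),("FL",(436,174),85),("FR",(565,161),85)]:
    print(n,np.round(onz(a,u*k,v*k,z)[:2],1))
for f,im in(("top",a),("sc",b)):
    hsv=cv2.cvtColor(im["color"],cv2.COLOR_RGB2HSV)
    for n,p in [("A",onz(a,464*k,306*k,12)),("B",onz(a,511*k,296*k,18))]:
        u,v=map(int,pix(im,p)); print(f,n,u,v,hsv[v,u])
hsv=cv2.cvtColor(a["color"],cv2.COLOR_RGB2HSV)
m=((hsv[:,:,2]>165)&(hsv[:,:,0]>12)&(hsv[:,:,0]<28)).astype(np.uint8)
m[:172]=0
for c in cv2.findContours(m,0,2)[0]:
    if cv2.contourArea(c)>100:
        r=cv2.minAreaRect(c); print(np.round(r[0],1),np.round(r[1],1),r[2]); 
        for q in cv2.boxPoints(r): print("  ",np.round(q,1),np.round(onz(a,*q,13)[:2],1))
c1=cv2.resize(a["color"][165:215,275:375],(800,400),interpolation=2)[:,:,::-1]
p=pix(b,[430,0,10]); print(p)
c2=cv2.resize(b["color"][195:285,180:300],(800,600),interpolation=2)[:,:,::-1]
cv2.imwrite("pics/c2.png",np.vstack([cv2.resize(c1,(600,200)),cv2.resize(c2,(600,400))]))
E
```

```text
cornNL [ 588.4 -102.6]
NR [ 619.9 -365. ]
FL [768.1 -88. ]
FR [ 796. -348.]
top A 296 195 [ 20 132 245]
top B 327 189 [ 21 130 247]
sc A 229 225 [ 17  82 221]
sc B 208 242 [ 17  79 220]
[472. 266.] [24. 22.] 90.0
   [461. 254.] [ 317.4 -688.8]
   [483. 254.] [ 317.8 -760.9]
   [483. 278.] [ 239.8 -759.4]
   [461. 278.] [ 239.5 -687.5]
[470.5 241.5] [19.8 10.3] 4.763641834259033
   [460.2 245.8] [ 344.3 -686.6]
   [461.  235.5] [ 377.8 -689.9]
   [480.8 237.2] [ 372.7 -754.8]
   [480.  247.4] [ 339.2 -751.4]
[386.  246.5] [21. 26.] 90.0
   [373. 236.] [ 374.7 -401. ]
   [399. 236.] [ 375.1 -486.3]
   [399. 257.] [ 306.7 -485.6]
   [373. 257.] [ 306.2 -400.5]
[469.5 223. ] [10. 19.] 90.0
   [460. 218.] [ 435.1 -687.5]
   [479. 218.] [ 435.4 -750. ]
   [479. 228.] [ 402.6 -749.4]
   [460. 228.] [ 402.3 -686.9]
[ 87.5 225. ] [18. 19.] 90.0
   [ 78. 216.] [435.2 567.1]
   [ 97. 216.] [435.5 504.8]
   [ 97. 234.] [376.6 503.5]
   [ 78. 234.] [376.3 565.6]
[496.2 210.1] [12.8 19.6] 17.102725982666016
   [487.2 217.5] [ 437.1 -777.1]
   [493.  198.8] [ 498.7 -797.2]
   [505.2 202.6] [ 486.5 
[... 651 characters left out ...]
9.2]
[420.5 193. ] [26.  5.] 90.0
   [418. 180.] [ 559.5 -550.8]
   [423. 180.] [ 559.6 -567.3]
   [423. 206.] [ 473.9 -566.3]
   [418. 206.] [ 473.8 -549.8]
[297.  195.5] [16. 35.] 0.0
   [289. 213.] [ 448.6 -125.4]
   [289. 178.] [ 563.9 -125.1]
   [305. 178.] [ 564.2 -177.9]
   [305. 213.] [ 448.9 -177.9]
[356. 181.] [16. 16.] 90.0
   [348. 173.] [ 581.5 -319.9]
   [364. 173.] [ 581.8 -372.7]
   [364. 189.] [ 528.9 -372.4]
   [348. 189.] [ 528.6 -319.6]
[327.6 189. ] [31.8 15.6] 73.49563598632812
   [315.6 176. ] [ 571.1 -213. ]
   [330.6 171.5] [ 586.  -262.3]
   [339.6 202. ] [ 485.5 -291.8]
   [324.7 206.5] [ 470.6 -242.6]
(np.float64(251.6570875023516), np.float64(191.78081019918386))
```

View pics/c2.png

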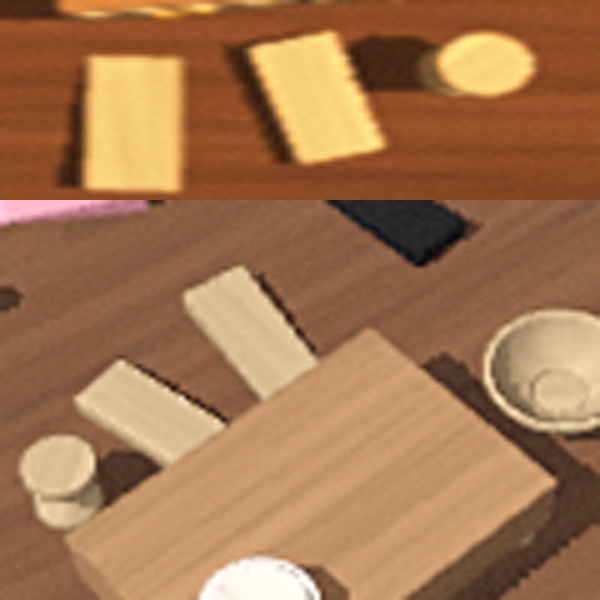

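The crop shows A's shadow (left piece) tapering to nothing at its far end, so A is the wedge, thin end away. B's shadow is even, so it is the offcut. Next I'll move above the wedge and corner, fingers shut, and look from close by.

>>> {"name": "arm_command", "arguments": {
  "rows": [
    [[15,-35,2,0],[35,-80,5,2],[55,-125,8,4],[75,-170,10,6],[95,-215,12,8],[115,-260,14,10],[135,-305,16,12],[155,-350,18,14],[175,-395,20,16],[195,-440,22,18],[215,-485,24,20],[235,-530,26,22],[255,-575,28,24],[275,-620,29,25.5],[288,-648,29,25.5],[293,-660,29,25.5],[293,-660,29,25.5],[293,-660,29,25.5]]
  ],
  "fingers": 0,
  "squeeze": 40
}}

```text
time: 1.9
tool_pos: [539.2, -139.5, 260.0]
tool_rot: [0.003, -3.14, -0.002]
force: [-0.8, 0.1, -0.2]
opening: -0.0
gripper_force: 0.0
```

```bash
python3 - <<'E'
from h import *
a=snap("wrist","w1"); t=snap("top","t1")
cv2.imwrite("pics/w1x.png",cv2.resize(a["color"][:,:,::-1],(800,600)))
print(a["fx"],a["cx"],a["cy"],np.round(a["T"],3).tolist())
s=read_state(); print(s["time"],np.round(s["tool_pos"],1),s["tool_rot"],np.round(s["joints"],2),s["force"],s["opening"])
E
```

```text
297.3186396354542 253.1598749584318 191.44458356318927 [[-0.001, 0.953, 0.302, 461.664], [1.0, 0.0, 0.001, -139.078], [0.001, 0.302, -0.953, 402.808], [0.0, 0.0, 0.0, 1.0]]
2.0 [ 539.3 -139.   260.5] [ 4.85951384e-03 -3.14110932e+00 -1.19857878e-03] [-0.37  0.34  0.09  1.33  0.   -0.37] [0.10256034 0.53007276 0.18884194] 0.0007812043894732003
```

View pics/w1x.png

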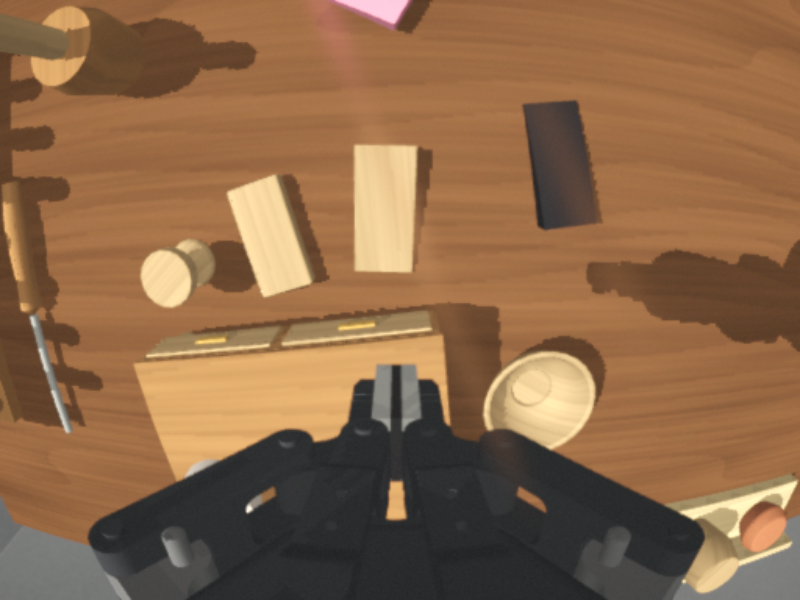

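The wrist view shows the wedge's corners at (354,145), (417,146), (355,271), (412,272); the shadow at right tapers toward the chest. The chest's near-left top corner is at (443,335) and the near-right one at (136,365).

```bash
python3 - <<'E'
from h import *
a=load("w1"); a["fish"]=1; k=.64
P=lambda u,v,z: np.round(onz(a,u*k,v*k,z)[:2],1)
for n,u,v,z in [("buttR",354,145,22),("buttL",417,146,22),("tipR",355,271,4),("tipL",412,272,4),("NL",443,335,85),("NR",136,365,85),("NLbot",433,312,25),("NRbot",148,356,25),("offTL",276,175,18),("offBL",314,284,18)]: print(n,P(u,v,z))
NL,NR=P(443,335,85),P(136,365,85); d=(NL-NR)/np.linalg.norm(NL-NR); yaw=np.arctan2(-d[0],d[1]); print(np.linalg.norm(NL-NR),np.degrees(yaw))
x=np.array([np.cos(yaw),np.sin(yaw)]); print("foot",NL+18*x-18*d)
E
```

```text
buttR [ 452.  -172.3]
buttL [ 453.1 -121.5]
tipR [ 562.1 -174.6]
tipL [ 563.  -124.1]
NL [ 590.3 -103.6]
NR [ 621.5 -359.9]
NLbot [ 593.2 -106.3]
NRbot [ 640.8 -384.2]
offTL [ 474.8 -238.7]
offBL [ 570.  -209.6]
258.1920409307769 6.940600324166647
foot [ 610.34322047 -119.29297018]
```

>>> {"name": "arm_command", "arguments": {
  "rows": [
    [[15,5,-30,0],[35,11,-65,0],[55,17,-105,0],[68,20,-145,0],[70,21,-163,0],[70,21,-168,0],[70,21,-170,0],[70,21,-172,0],[70,21,-174,0],[70,21,-176,0],[70,21,-177,0],[70,21,-178,0],[70,21,-179,0],[70,21,-179,0],[70,21,-179,0]]
  ]
}}

```text
time: 3.5
tool_pos: [609.7, -119.6, 81.3]
tool_rot: [0.002, -3.141, -0.0]
force: [-0.8, 1.4, 3.3]
opening: -0.002
gripper_force: 1.2
```

```bash
python3 - <<'E'
from h import *
s=read_state(); print(s["time"],np.round(s["tool_pos"],1),np.round(s["force"],2),np.round(s["moment"],2))
E
```

```text
3.5 [ 609.7 -119.6   81.3] [-0.85  1.45  3.26] [ 0.15  0.29 -0.02]
```

>>> {"name": "arm_command", "arguments": {
  "rows": [
    [[0,0,-1,0],[0,0,-2,0],[0,0,-3,0],[0,0,-3,0],[0,0,-3,0]]
  ]
}}

```text
time: 4.0
tool_pos: [610.0, -119.7, 78.2]
tool_rot: [-0.002, 3.142, 0.0]
force: [-1.1, 0.4, 1.9]
opening: 0.002
gripper_force: 1.0
```

>>> {"name": "arm_command", "arguments": {
  "rows": [
    [[0,0,-1,0],[0,0,-2,0],[0,0,-2,0],[0,0,-2,0]]
  ]
}}

```text
time: 4.4
tool_pos: [610.0, -119.7, 77.7]
tool_rot: [-0.002, 3.141, -0.0]
force: [-4.8, 0.9, 10.9]
opening: 0.002
gripper_force: 5.1
```

Tipped: contact near z 85, foot on the bench at about 77.8, so the gap is about 7 mm. I'll release gently.

>>> {"name": "arm_command", "arguments": {
  "rows": [
    [[0,0,1.5,0],[0,0,3,0],[0,0,4.5,0],[0,0,6,0],[0,0,7,0],[0,0,8,0],[0,0,9,0],[0,0,11,0],[0,0,15,0],[0,0,25,0],[0,0,40,0],[0,0,40,0]]
  ]
}}

```text
time: 5.6
tool_pos: [611.7, -120.2, 119.2]
tool_rot: [-0.002, 3.137, -0.002]
force: [0.3, 0.6, 0.2]
opening: 0.002
gripper_force: 0.0
```

>>> {"name": "arm_command", "arguments": {
  "rows": [
    [[-30,-20,0,0],[-65,-45,0,0],[-95,-68,-10,0],[-112,-82,-30,0],[-116,-82,-60,0],[-116,-82,-90,0],[-116,-82,-105,0],[-116,-82,-109,0],[-116,-82,-109,0]]
  ]
}}

```text
time: 6.5
tool_pos: [493.5, -201.4, 7.0]
tool_rot: [0.002, -3.141, -0.001]
force: [0.7, 1.0, 0.1]
opening: -0.002
gripper_force: 0.0
```

```bash
python3 - <<'E'
from h import *
s=read_state(); print(s["time"],np.round(s["tool_pos"],1),np.round(s["force"],2),np.round(s["moment"],2))
E
```

```text
6.5 [ 493.5 -201.4    7. ] [0.66 0.95 0.14] [ 0.02 -0.03 -0.01]
```

>>> {"name": "arm_command", "arguments": {
  "rows": [
    [[0,5,0,0],[0,10,0,0],[0,13,0,0],[0,16,0,0],[0,19,0,0],[0,22,0,0],[0,25,0,0],[0,28,0,0],[0,31,0,0],[0,34,0,0],[0,37,0,0],[0,40,0,0],[0,42,0,0],[0,42,0,0],[0,38,0,0],[0,25,0,0],[0,25,0,0]]
  ]
}}

```text
time: 8.2
tool_pos: [493.8, -178.1, 7.0]
tool_rot: [-0.001, -3.141, 0.0]
force: [-0.2, -0.3, 0.2]
opening: -0.001
gripper_force: 0.0
```

```bash
python3 - <<'E'
from h import *
a=snap("wrist","w2")
c=a["color"][:, 60:452]
cv2.imwrite("pics/w2x.png",cv2.resize(a["color"][:,:,::-1],(800,600)))
s=read_state(); print(s["time"],np.round(s["tool_pos"],1),np.round(s["force"],2))
E
```

```text
8.25 [ 493.7 -177.5    7. ] [ 0.32  0.77 -0.17]
```

View pics/w2x.png

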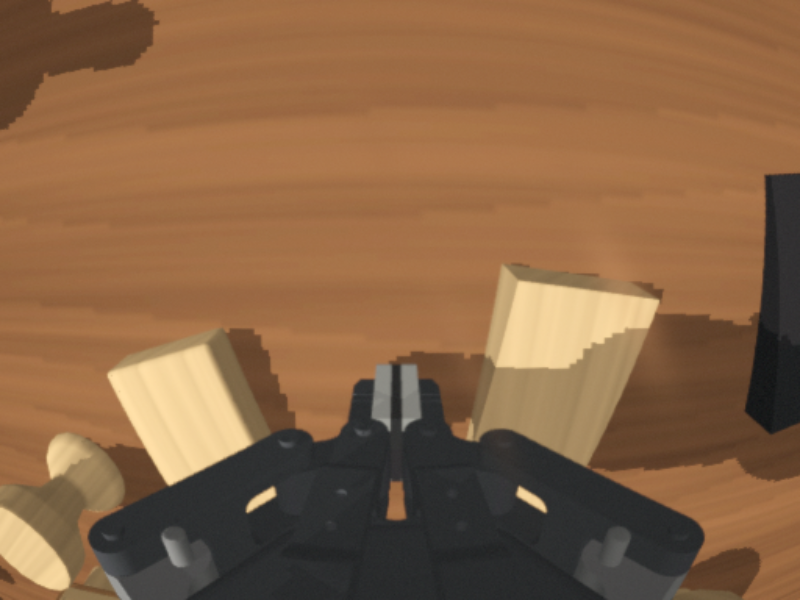

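The wedge now has its butt top corners at (512,279) and (658,297), and looks yawed.

```bash
python3 - <<'E'
from h import *
a=load("w2"); a["fish"]=1; k=.64
P=lambda u,v,z: onz(a,u*k,v*k,z)[:2]
R,L=P(512,279,22),P(658,297,22); d=(L-R)/np.linalg.norm(L-R); x=np.array([d[1],-d[0]])
m=(R+L)/2; print(R,L,np.linalg.norm(L-R),"yaw",np.degrees(np.arctan2(x[1],x[0])),"butt",m,"tip",m+110*x)
hid=load("t1")
t=snap("top","t2"); hsv=cv2.cvtColor(t["color"],cv2.COLOR_RGB2HSV)
E
```

```text
[ 450.64146959 -143.52935746] [456.14017759 -92.61386875] 51.211549283618695 yaw -6.1638691443777045 butt [ 453.39082359 -118.07161311] tip [ 562.7548994  -129.88257934]
```

>>> {"name": "arm_command", "arguments": {
  "rows": [
    [[12,-2,0,0],[30,-2,-2,0],[41,0,-3.5,0],[41,5,-3.5,0],[41,9,-3.5,0],[41,12,-3.5,0],[41,14,-3.5,0],[41,16,-3.5,0],[41,18,-3.5,0],[41,20,-3.5,0],[41,20,-3.5,0],[41,15,-3,0],[41,0,0,0],[30,-2,40,0],[-40,30,75,0],[-95,56,75,0],[-124,57,75,0],[-124,57,75,0]]
  ]
}}

```text
time: 10.1
tool_pos: [365.1, -118.4, 82.2]
tool_rot: [0.001, -3.138, -0.002]
force: [0.2, 0.2, -0.8]
opening: 0.001
gripper_force: 0.0
```

```bash
python3 - <<'E'
from h import *
a=snap("wrist","w3")
cv2.imwrite("pics/w3x.png",cv2.resize(a["color"][:,:,::-1],(800,600)))
s=read_state(); print(s["time"],np.round(s["tool_pos"],1),np.round(s["force"],2))
E
```

```text
10.15 [ 363.3 -117.8   82.1] [-2.23  1.65 -0.85]
```

View pics/w3x.png

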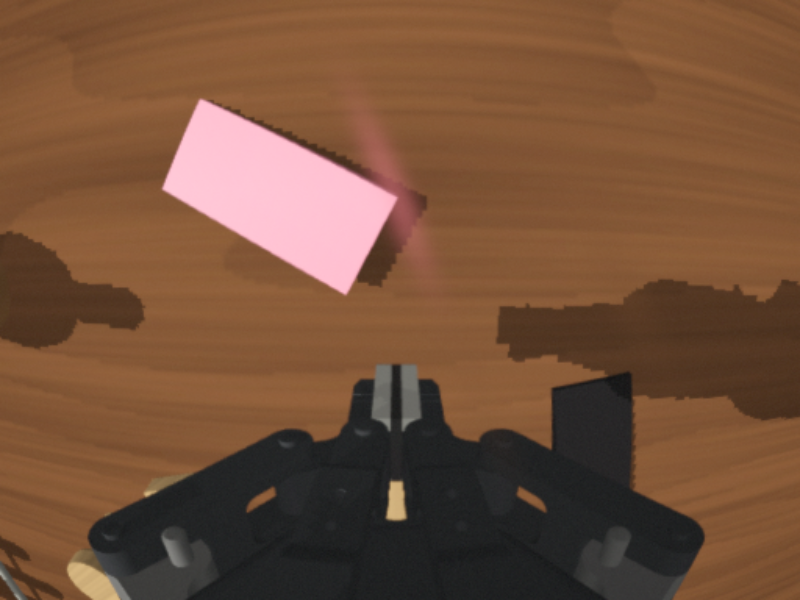

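Only the pink look-alike (280,195) and black one (590,430) show here; I went too far back. I'll move forward and up for a better view.

>>> {"name": "arm_command", "arguments": {
  "rows": [
    [[20,-5,30,0],[50,-10,65,0],[85,-15,95,0],[115,-20,125,0],[135,-20,145,0],[140,-20,150,0],[140,-20,150,0],[140,-20,150,0]]
  ]
}}

```text
time: 10.95
tool_pos: [508.6, -139.8, 231.1]
tool_rot: [0.001, -3.139, -0.001]
force: [-0.6, -0.4, -0.5]
opening: 0.003
gripper_force: 0.0
```

```bash
python3 - <<'E'
from h import *
a=snap("wrist","w4")
cv2.imwrite("pics/w4x.png",cv2.resize(a["color"][:,:,::-1],(800,600)))
s=read_state(); print(s["time"],np.round(s["tool_pos"],1),np.round(s["force"],2))
E
```

```text
11.0 [ 508.2 -139.5  230.9] [-0.09 -0.16 -0.26]
```

View pics/w4x.png

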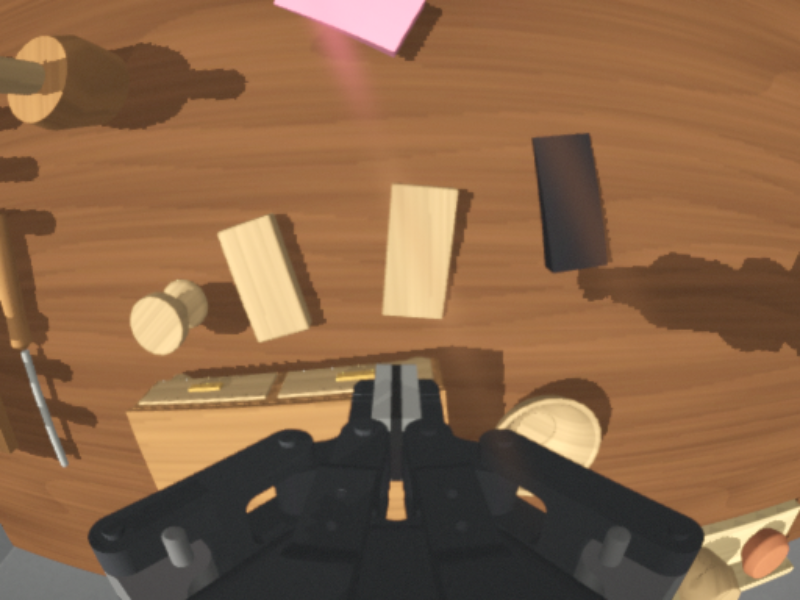

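The wedge's corners are now at (392,184), (459,189), (383,316), (443,319).

```bash
python3 - <<'E'
from h import *
a=load("w4"); a["fish"]=1; k=.64
P=lambda u,v,z: onz(a,u*k,v*k,z)[:2]
bR,bL,tR,tL=P(392,184,22),P(459,189,22),P(383,316,4),P(443,319,4); print(bR,bL,tR,tL)
b,t=(bR+bL)/2,(tR+tL)/2; print(b,t,np.degrees(np.arctan2(*(t-b)[::-1])))
print("pink",P(425,0,22),P(397,54,22))
E
```

```text
[ 451.63789193 -141.69157926] [454.95389181 -91.00367466] [ 562.96690062 -149.68934791] [565.76152019 -98.74163924]
[ 453.29589187 -116.34762696] [ 564.3642104  -124.21549358] -4.051954535715283
pink [ 307.16550604 -116.86535702] [ 351.82342311 -137.89462805]
```

>>> {"name": "arm_command", "arguments": {
  "rows": [
    [[-25,7,-20,0],[-60,16,-50,0],[-80,22,-90,0],[-85,22,-135,0],[-85,22,-175,0],[-85,22,-205,0],[-85,22,-219,0],[-85,22,-223,0],[-80,22,-223,0],[-74,22,-223,0],[-68,22,-223,0],[-64,22,-223,0],[-60,22,-223,0],[-56,22,-223,0],[-52,22,-223,0],[-48,22,-223,0],[-44,22,-223,0],[-40,22,-223,0],[-36,22,-223,0],[-36,22,-223,0]]
  ]
}}

```text
time: 13.0
tool_pos: [474.8, -117.8, 9.4]
tool_rot: [-0.002, 3.141, -0.0]
force: [-0.3, 0.1, 0.7]
opening: -0.002
gripper_force: 0.0
```

```bash
python3 - <<'E'
from h import *
s=read_state(); print(s["time"],np.round(s["tool_pos"],1),np.round(s["force"],2))
E
```

```text
13.0 [ 474.8 -117.8    9.4] [-0.34  0.11  0.7 ]
```

>>> {"name": "arm_command", "arguments": {
  "rows": [
    [[3,0,0,0],[6,0,0,0],[9,0,0,0],[12,0,0,0],[15,0,0,0],[17,0,0,0],[17,0,0,0]]
  ]
}}

```text
time: 13.7
tool_pos: [491.4, -117.8, 9.4]
tool_rot: [-0.002, 3.141, -0.0]
force: [0.2, -0.3, -0.6]
opening: 0.002
gripper_force: 0.0
```

>>> {"name": "arm_command", "arguments": {
  "rows": [
    [[1,0,0,0],[2,0,0,0],[3,0,0,0],[3,0,0,0],[3,0,0,0]]
  ]
}}

```text
time: 14.2
tool_pos: [494.0, -117.7, 9.4]
tool_rot: [-0.002, 3.141, 0.0]
force: [-0.1, -0.6, -0.2]
opening: -0.002
gripper_force: 0.0
```

>>> {"name": "arm_command", "arguments": {
  "rows": [
    [[1,0,0,0],[2,0,0,0],[2,0,0,0],[2,0,0,0]]
  ]
}}

```text
time: 14.6
tool_pos: [496.1, -117.7, 9.3]
tool_rot: [-0.002, 3.141, 0.0]
force: [0.3, 0.7, 0.0]
opening: 0.002
gripper_force: 0.0
```

>>> {"name": "arm_command", "arguments": {
  "rows": [
    [[1,0,0,0],[2,0,0,0],[2,0,0,0],[2,0,0,0]]
  ]
}}

```text
time: 15.0
tool_pos: [498.1, -117.7, 9.3]
tool_rot: [-0.002, 3.141, 0.0]
force: [0.1, -0.0, -0.1]
opening: -0.001
gripper_force: 0.0
```

>>> {"name": "arm_command", "arguments": {
  "rows": [
    [[1,0,0,0],[1.5,0,0,0],[1.5,0,0,0],[1.5,0,0,0]]
  ]
}}

```text
time: 15.4
tool_pos: [499.5, -117.7, 9.3]
tool_rot: [-0.002, 3.141, 0.0]
force: [0.3, -0.2, 1.4]
opening: -0.0
gripper_force: 0.1
```

>>> {"name": "arm_command", "arguments": {
  "rows": [
    [[1,0,0,0],[1.5,0,0,0],[1.5,0,0,0]]
  ]
}}

```text
time: 15.7
tool_pos: [501.1, -117.7, 9.4]
tool_rot: [-0.002, 3.141, 0.0]
force: [-0.2, -0.5, -0.2]
opening: 0.001
gripper_force: 0.0
```

>>> {"name": "arm_command", "arguments": {
  "rows": [
    [[1,0,0,0],[1.5,0,0,0],[1.5,0,0,0]]
  ]
}}

```text
time: 16.0
tool_pos: [502.6, -117.7, 9.3]
tool_rot: [-0.002, 3.141, 0.0]
force: [0.7, 0.9, 1.2]
opening: -0.0
gripper_force: 0.0
```

```bash
python3 - <<'E'
from h import *
b=snap("scene","s5"); t=snap("top","t5"); a=load("top0")
c1=cv2.resize(t["color"][100:220,255:375],(600,600),interpolation=2)[:,:,::-1]
cv2.imwrite("pics/c5.png",c1)
s=read_state(); print(s["time"],np.round(s["tool_pos"],1),np.round(s["force"],2))
E
```

```text
16.1 [ 502.6 -117.7    9.4] [-0.05  0.09 -0.47]
```

View pics/c5.png

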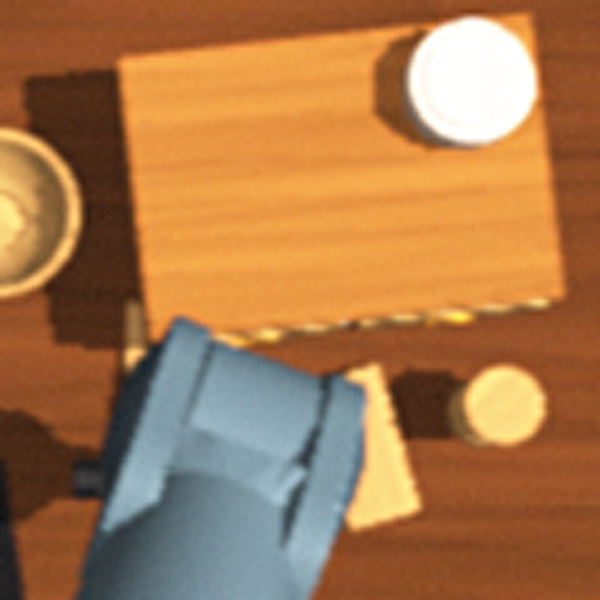

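The top crop shows a wood strip at (135,335), just left of the chest's corner. It is probably the wedge's left edge passing beside it, so I'll check that.

```bash
python3 - <<'E'
from h import *
t=load("t5")
for u,v in [(125,300),(140,300),(123,370)]: print(onz(t,255+u/5,100+v/5,5)[:2])
print("NL corner px", (np.array(pix(t,[590.3,-103.6,85]))-[255,100])*5, onz(t,255+118/5,100+57/5,85)[:2], onz(t,255+563/5,100+297/5,85)[:2])
E
```

```text
[624.34814585 -95.689562  ]
[ 624.40227884 -105.66211665]
[577.66837114 -94.49835657]
NL corner px [144.25819186 338.5212006 ] [767.96610976 -86.63312234] [ 617.80569415 -365.74041145]
```

Wedge is aligned (left edge y≈-95, tip x≈624), chest unmoved. I'll continue in small steps.

>>> {"name": "arm_command", "arguments": {
  "rows": [
    [[1,0,0,0],[1.5,0,0,0],[1.5,0,0,0]]
  ]
}}

```text
time: 16.4
tool_pos: [504.0, -117.6, 9.3]
tool_rot: [-0.002, 3.141, 0.0]
force: [-0.4, -0.3, 0.2]
opening: -0.001
gripper_force: 0.1
```

>>> {"name": "arm_command", "arguments": {
  "rows": [
    [[1,0,0,0],[1.5,0,0,0],[1.5,0,0,0]]
  ]
}}

```text
time: 16.7
tool_pos: [505.6, -117.7, 9.3]
tool_rot: [-0.002, 3.141, 0.0]
force: [-0.6, -1.2, -0.0]
opening: 0.001
gripper_force: 0.0
```

>>> {"name": "arm_command", "arguments": {
  "rows": [
    [[1,0,0,0],[1,0,0,0],[1,0,0,0]]
  ]
}}

```text
time: 17.0
tool_pos: [506.4, -117.7, 9.3]
tool_rot: [0.002, -3.142, -0.0]
force: [0.6, 0.3, -0.8]
opening: 0.003
gripper_force: 0.2
```

>>> {"name": "arm_command", "arguments": {
  "rows": [
    [[1,0,0,0],[1,0,0,0],[1,0,0,0]]
  ]
}}

```text
time: 17.3
tool_pos: [507.0, -117.6, 9.3]
tool_rot: [0.002, -3.141, -0.0]
force: [-2.1, 0.3, 0.8]
opening: -0.003
gripper_force: 1.1
```

>>> {"name": "arm_command", "arguments": {
  "rows": [
    [[1,0,0,0],[1,0,0,0],[1,0,0,0]]
  ]
}}

```text
time: 17.6
tool_pos: [507.6, -117.6, 9.2]
tool_rot: [0.002, -3.14, -0.0]
force: [-4.5, -0.7, 3.0]
opening: 0.002
gripper_force: 2.3
```

>>> {"name": "arm_command", "arguments": {
  "rows": [
    [[1,0,0,0],[1,0,0,0],[1,0,0,0]]
  ]
}}

```text
time: 17.9
tool_pos: [508.2, -117.5, 9.1]
tool_rot: [0.002, -3.139, -0.0]
force: [-5.8, 0.2, 4.4]
opening: -0.002
gripper_force: 2.9
```

The wedge met the foot at about 506.5 and is now snug with 5.8 N of push. I'll back off and go press the corner.

>>> {"name": "arm_command", "arguments": {
  "rows": [
    [[-2,0,0,0],[-6,0,0,0],[-14,0,5,0],[-15,0,35,0],[-15,0,75,0],[-10,0,110,0],[25,-1,121,0],[65,-2,121,0],[92,-2,115,0],[100,-2,100,0],[100,-2,90,0],[100,-2,85,0],[100,-2,81,0],[100,-2,79,0],[100,-2,77.5,0],[100,-2,76.5,0],[100,-2,76,0],[100,-2,76,0],[100,-2,76,0]]
  ]
}}

```text
time: 19.8
tool_pos: [609.6, -119.7, 85.6]
tool_rot: [-0.002, 3.141, -0.0]
force: [0.6, -0.6, 0.6]
opening: -0.002
gripper_force: 0.0
```

```bash
python3 - <<'E'
from h import *
s=read_state(); print(s["time"],np.round(s["tool_pos"],1),np.round(s["force"],2))
E
```

```text
19.8 [ 609.6 -119.7   85.6] [ 0.61 -0.61  0.65]
```

>>> {"name": "arm_command", "arguments": {
  "rows": [
    [[0,0,-0.5,0],[0,0,-0.8,0],[0,0,-0.8,0],[0,0,-0.8,0]]
  ]
}}

```text
time: 20.2
tool_pos: [609.6, -119.7, 85.1]
tool_rot: [-0.002, 3.141, -0.0]
force: [-1.9, 0.4, 5.4]
opening: -0.002
gripper_force: 2.6
```

>>> {"name": "arm_command", "arguments": {
  "rows": [
    [[0,0,-0.5,0],[0,0,-0.8,0],[0,0,-0.8,0],[0,0,-0.8,0]]
  ]
}}

```text
time: 20.6
tool_pos: [609.6, -119.7, 85.0]
tool_rot: [-0.002, 3.141, -0.0]
force: [-3.2, 1.2, 8.9]
opening: 0.003
gripper_force: 4.7
```

>>> {"name": "arm_command", "arguments": {
  "rows": [
    [[0,0,0.1,0],[0,0,0.1,0],[0,0,0.1,0],[0,0,0.1,0],[0,0,0.1,0]]
  ]
}}

```text
time: 21.1
tool_pos: [609.6, -119.7, 85.0]
tool_rot: [-0.002, 3.141, -0.0]
force: [-3.4, 1.0, 8.1]
opening: 0.002
gripper_force: 4.4
```

```bash
python3 - <<'E'
from h import *
t=snap("top","t6"); a=load("top0")
s=read_state(); print(s["time"],np.round(s["tool_pos"],1),np.round(s["force"],2))
d=cv2.absdiff(t["color"],a["color"]); 
cv2.imwrite("pics/c6.png",np.hstack([cv2.resize(i["color"][90:220,230:390],(400,325),interpolation=2)[:,:,::-1] for i in (a,t)]))
E
```

```text
21.15 [ 609.6 -119.7   85. ] [-3.33  0.7   8.38]
```

View pics/c6.png

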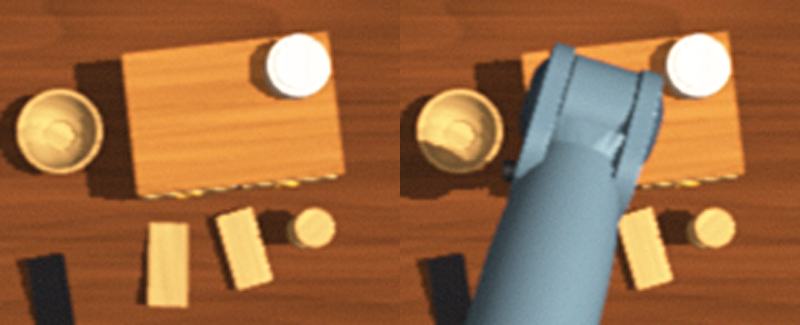

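The before and after views show the chest (right corner at 345,175 in both), offcut, egg cup, bowl and black piece unmoved. The corner stands firm at 85 mm under 8.3 N, so I'm handing in.

```bash
python3 -c "
from workcell import *
print(sign_off())"
```

```text
the job is handed in; nothing more can be done
None
```

The wedge is snug under the short foot, and I handed the job in with the arm pressing about 8 N on the corner: it holds at 85 mm, where before wedging it rocked down about 7 mm, and the top view showed the chest and the things around it unmoved.

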